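Crack the desiccator lid and hold it ajar

ROBOT

A 6-joint arm with a two-finger parallel gripper is mounted at the origin on the work surface. World frame = base frame: x ahead of the robot, y to its left, z up, the work surface at z = 0. Lengths are in m, angles in rad, forces in N, time in s.
With the tool pointing down it reaches from about 0.3 to 0.75 m from the base axis. Payload 8.5 kg.
Tool frame: the origin (TCP) lies at the very end of the fingers, on their centre line; the grasp point (between the pads) lies ctrl.hold_point_z behind it (ctrl.hold_point_z is the distance from the TCP to the grasp point, in m); z points along the fingers, y is the line along which they close (so a half turn about z gives the same grasp; the last joint's range is limited). The gripper opens to 85 mm and grips with 20 to 120 N. Pads are 22 mm wide; open, the fingers measure 114 mm over their backs; the gripper's body (76 mm by 85 mm) begins 54 mm behind the grasp point. The pads swing forward as they close: fully open they stand 13 mm farther back than shut.
Start: joints at [0.894, 0.381, 1.297, -0, 1.464, -0.215], TCP at [0.245, 0.492, 0.231] pointing down, gripper open.
Joint ranges: [-3.11, 3.11], [-0.89, 2.33], [0.22, 2.48], [-1.42, 4.56], [0.17, 2.85], [-2.88, 2.88]. Speed limits (rad/s): [2.39, 2.39, 3.14, 3.14, 3.14, 3.14].

INTERFACE

Orientations are given as a 3x3 rotation matrix whose columns are the frame's x, y, z axes.
In Python, from plant import ctrl, optics gives the robot as it stands.
- The arm moves only by the tool jog_arm, never from a script. Its argument "motion" is a list of rows, each an object with "hand": the finger opening in mm, from 0 to 85.4; "xyz": the shift along the world's x, y, z in mm, a list of three; "rot": the turn, a rotation vector about the world's x, y, z in rad, a list of three. In form: [{"hand": hand, "xyz": [tx, ty, tz], "rot": [rx, ry, rz]}, ...]. A call has exactly 5 rows; each row shifts and turns the commanded pose from where the row before left it; what a row does not reach is not made up. A row lasts 1/12 s, in which the tool goes at most 41.7 mm and 7.16 degrees, less where a joint would pass 70% of its speed; a pose out of reach is approached as far as the arm can. A call is refused whole if a number of a shift passes 41.7 or a number of a turn 0.125, either way. A call with a gripper value outside its range is refused whole. The fingers move at their own pace and stop on an object; the grip force is fixed at half the most. Time passes only in rows, so rows that do not move let the fingers close, or fill a call up. It gives the time, the measured TCP pose, the force, the opening and the grip force at its end, in the units of the state.
- ctrl.sense(): the state, without advancing time (a new reading comes with each control period).
- optics.camera(name): name is "side" or "top"; returns a dict with "color" (480x640x3 uint8, blue, green, red), "depth" (480x640 float32, m along the optical axis (not along the pixel's ray), 0 where there is no reading), "K" (3x3 intrinsics, pixels), "k1" (the pictures are not rectified: a ray, as slopes to the right and down, at radius r is drawn at 1 + k1 r^2 times it, then the intrinsics apply), "pose" (4x4, takes a point from camera to world coordinates). Camera axes: x right, y down, z forward; pixel columns grow to the right and rows downward; lengths in m; the calibration is good to about 2 mm. A picture is of the moment at which its call begins.
- ctrl.hand_in(): hands the job in; it is judged then, once.
The state is a dict: "time": time; "qpos": joint angles; "joint_velocities": joint speeds; "effort": joint torques, N m; "position": TCP position; "tcp_rot": TCP orientation; "force": force on the tool from outside, world axes, zero at the start; "wrist_torque": the same for the moment, N m; "gripper_width": opening from 0.0 (shut) to 1.0 (fully open); "finger_force": force on a finger pad.
Only numpy, scipy, OpenCV 4.12 (cv2) and the standard library are available. Lean on these libraries where they do the work, as an engineer would, in place of code of your own. Each camera call takes 0.05 s, during which the arm holds its last target. There are 200 camera calls.

TASK

Someone left a sample vial standing on the desiccator's lid: put it upright and fully down into the free hole of the vial rack and let go of it, leaving the lid shut meanwhile. Then take the lid by its bar handle, pull it straight up free of its sticky gasket without letting it fly up, and hold it level over the box with a gap of about 3 cm. Finish while still holding the lid up by the handle like that, with everything else left where it was.

Things in the scene. Friction and masses are not known exactly. Their poses are not given: they have to be found in the camera images.
- vial: the sample vial, standing on the lid on the +x side of its handle: closed amber glass vial with a black cap, 23 mm in diameter, 85 mm tall, about 35 g; origin at the centre of its underside, z along its axis, up. It is at first 110 mm above the table.
- rack: aluminium vial rack, a block 165 x 50 x 42 mm fixed to the table; origin at the centre of its underside, long axis and row of holes along its x. Four round holes, 25.5 mm wide with a small chamfer, 34 mm deep (floor 8 mm above the table), at x = -57, -19, 19 and 57 mm; three hold vials like the sample vial, the one at x = +19 mm is free. A seated vial stands 51 mm out of the rack. It stands left or right of the desiccator.
- rack_hole2 (a point): centre of the mouth of the free hole, on the top face of the rack, 42 mm above the table; axes as the rack's
- chamber: desiccator, a clear open-topped box 200 x 200 mm and 100 mm high with 6 mm walls, fixed to the table; origin at the centre of its underside. Inside the rim at its +y and -y walls are the sprung lips of the gasket. It sticks: the pull up at the handle climbs to a peak of 14 to 20 N in the first 3 mm, then falls to the lid's weight (3.5 N), all that is left above 12 mm; let go, the lid drops.
- lid: the desiccator's white lift-off lid, a square plate 200 x 200 x 10 mm, about 0.36 kg, lying on the box's rim with a 16 mm deep skirt inside it; origin at the centre of the plate's underside (the rim's height, 100 mm above the table, when shut), axes as the box's when shut; its top face is then 110 mm above the table.
- lid_handle (a point): the lid's handle, middle of its bar: a round dark steel bar of 12 mm diameter along the lid's y, 100 mm long, across the middle of the lid on a post at each end (free span 90 mm); bar centre 30 mm above the lid's top face, 140 mm above the table when shut
- vial_a: bystander in the rack: closed amber glass vial with a black cap, 23 mm in diameter, 85 mm tall, about 35 g; origin at the centre of its underside, z along its axis, up
- vial_b: bystander in the rack, next to the free hole: closed amber glass vial with a black cap, 23 mm in diameter, 85 mm tall, about 35 g; origin at the centre of its underside, z along its axis, up
- vial_c: bystander in the rack, next to the free hole: closed amber glass vial with a black cap, 23 mm in diameter, 85 mm tall, about 35 g; origin at the centre of its underside, z along its axis, up
- cassette: bystander: open black wafer cassette, 130 x 116 x 85 mm with copper-coloured wafers up to 104 mm; origin at the centre of its underside; on the other side of the desiccator from the rack
- bottle: bystander: white plastic bottle, 64 mm in diameter, 150 mm tall; origin at the centre of its underside
- wafer_box: bystander: round flat grey wafer box, 114 mm in diameter, 24 mm tall; origin at the centre of its underside
- tweezers: bystander: steel tweezers lying flat, 125 mm long along x, 6 mm thick; origin underneath the middle
- driver: bystander: small screwdriver lying along its x, 150 mm long; origin underneath
Things that resemble listed ones, but are neither listed nor needed, are in the scene too. Leave any pink or red look-alike of the vial alone.

How it is judged:
By the outcome, as a careful person would: the job done as asked, in the order asked, and still so for the second after the job is handed in, while the arm keeps its last pose, push and grip.
It also fails if it takes over 64 s, if anything falls off the work surface, if the arm or the gripper's body presses on something with over 40 N, if the wrist force passes 120 N, or if a joint passes its speed limit or range.

## Working session

There is one attempt and no reset: what is moved stays moved. The work goes in short steps, Python scripts to look and compute and a tool call to move; the robot and the scene stay as the last step left them, time stands still between calls to the robot, and variables do not carry over. Pictures are saved under pics/ and viewed, at most 10 in all, crops included, and the job is handed in when it is done.

Besides the shell and the picture viewer there is one more tool, called after ">>>" in YAML: its name, and indented under it one key for each argument. jog_arm: Moves the arm, as the interface text tells. Its arguments: {"type":"object","properties":{"motion":{"type":"array","items":{"type":"object","properties":{"hand":{"type":"number"},"xyz":{"type":"array","items":{"type":"number"}},"rot":{"type":"array","items":{"type":"number"}}}}}},"required":["motion"]}

```bash
mkdir -p pics; cat > h.py <<'E'
import numpy as np, cv2
from plant import ctrl, optics
def cast(c,u,v,z):
    """pixel -> world point on plane z"""
    K=c["K"];d=np.array([(u-K[0,2])/K[0,0],(v-K[1,2])/K[1,1]]);s=d.copy()
    for _ in range(20): s=d/(1+c["k1"]*(s@s))
    P=c["pose"];r=P[:3,:3]@np.array([s[0],s[1],1]);o=P[:3,3]
    return o+r*(z-o[2])/r[2]
def cloud(c):
    K=c["K"];v,u=np.mgrid[:480,:640];dx=(u-K[0,2])/K[0,0];dy=(v-K[1,2])/K[1,1];sx,sy=dx,dy
    for _ in range(20):
        f=1+c["k1"]*(sx*sx+sy*sy);sx,sy=dx/f,dy/f
    p=np.stack([sx,sy,np.ones_like(sx)],-1)*c["depth"][...,None]
    return p@c["pose"][:3,:3].T+c["pose"][:3,3]
E
python3 - <<'E'
from h import *
for n in("top","side"):
    c=optics.camera(n);cv2.imwrite(f"pics/{n}0.png",c["color"]);print(n,c["K"].round(1).tolist(),c["k1"],c["pose"].round(3).tolist())
    np.savez(f"{n}0.npz",**c)
s=ctrl.sense();print(s,ctrl.hold_point_z)
E
```

```text
top [[489.4, 0.0, 325.4], [0.0, 489.4, 246.4], [0.0, 0.0, 1.0]] -0.13166010236791828 [[-0.014, -0.996, 0.083, 0.454], [-1.0, 0.012, -0.025, 0.021], [0.024, -0.084, -0.996, 1.176], [0.0, 0.0, 0.0, 1.0]]
side [[529.5, 0.0, 325.2], [0.0, 529.5, 243.3], [0.0, 0.0, 1.0]] -0.032501737137303 [[0.845, -0.399, 0.357, 0.186], [-0.535, -0.603, 0.591, -0.565], [-0.02, -0.691, -0.723, 0.829], [0.0, 0.0, 0.0, 1.0]]
{'time': 0.1, 'qpos': array([ 8.93699327e-01,  3.81169346e-01,  1.29817037e+00,  1.45633616e-05,
        1.46360927e+00, -2.15262959e-01]), 'joint_velocities': array([ 0.00146987, -0.00255459, -0.00149835,  0.00044041, -0.00021318,
       -0.00017456]), 'effort': array([ 3.86245170e-03, -4.49215972e+01, -2.31653202e+01, -2.08106694e-04,
        3.73679606e-03, -2.56756988e-05]), 'position': array([0.24488698, 0.49218051, 0.23075658]), 'tcp_rot': array([[-8.95235942e-01,  4.45591591e-01, -8.61076563e-04],
       [ 4.45592319e-01,  8.95235380e-01, -1.04805134e-03],
       [ 3.03863342e-04, -1.32194233e-03, -9.99999080e-01]]), 'force': array([-0.41094704,  0.73502129, -0.18333523]), 'wrist_torque': array([ 0.01323461,  0.00822905, -0.04502032]), 'finger_force': 0.0, 'gripper_width': 1.0014327775384135} 0.0187
```

View pics/top0.png

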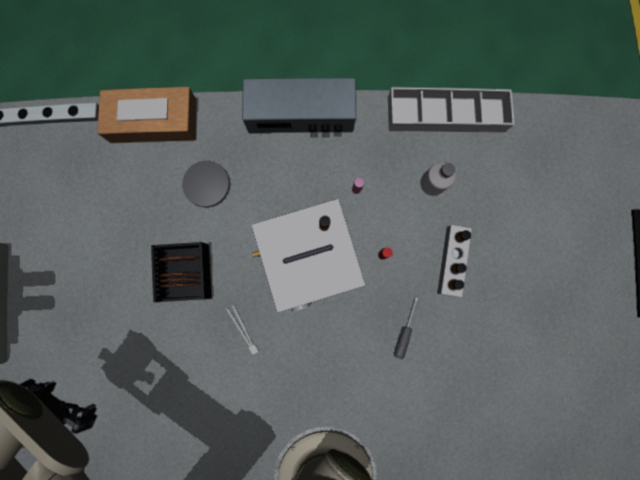

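View pics/side0.png

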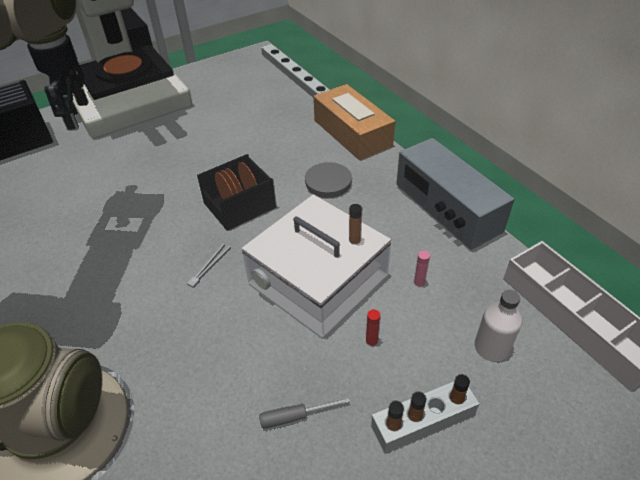

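The vial is the amber one with a black cap standing on the lid: top (325,222), side (355,224). The red one at top (387,253) / side (373,328) and the pink one at top (359,185) / side (422,268) stand on the table and are look-alikes. The free rack hole is at top (458,253) / side (436,405).

```bash
python3 - <<'E'
from h import *
t=dict(np.load("top0.npz"));s=dict(np.load("side0.npz"))
def blobs(c,box,z,thr,lab,inv=True):
    x0,y0,x1,y1=box;g=cv2.cvtColor(c["color"],cv2.COLOR_BGR2GRAY)[y0:y1,x0:x1]
    m=((g<thr) if inv else (g>thr)).astype(np.uint8)
    n,l,st,ce=cv2.connectedComponentsWithStats(m)
    for i in range(1,n):
        if st[i,4]>25:
            u,v=ce[i]+[x0,y0];print(lab,st[i].tolist(),(round(u,1),round(v,1)),cast(c,u,v,z).round(4))
blobs(t,(310,205,340,240),.195,50,"top vial")
blobs(s,(340,195,370,218),.19,50,"side cap")
blobs(t,(440,225,475,300),.093,50,"top caps")
blobs(s,(370,365,480,440),.088,45,"side caps")
C=cloud(t)
def rect(lo,hi,box,lab):
    x0,y0,x1,y1=box;z=C[y0:y1,x0:x1,2];p=C[y0:y1,x0:x1][(z>lo)&(z<hi)]
    if len(p)<5: print(lab,len(p));return
    r=cv2.minAreaRect(p[:,:2].astype(np.float32)*1000);print(lab,len(p),r,"med",np.median(p,0).round(4))
rect(.095,.12,(240,190,375,320),"lid")
rect(.13,.16,(275,235,345,270),"bar")
rect(.18,.21,(310,205,340,240),"vialtop")
rect(.035,.055,(435,220,480,300),"rack")
rect(.085,.1,(435,220,480,300),"caps")
# rack top face from colour
for c,b,z,l in((t,(435,220,480,300),.042,"racktop"),(t,(240,190,375,320),.11,"lidtop")):
    x0,y0,x1,y1=b;g=cv2.cvtColor(c["color"],cv2.COLOR_BGR2GRAY)[y0:y1,x0:x1]
    m=(g>135).astype(np.uint8);cn=max(cv2.findContours(m,0,2)[0],key=cv2.contourArea).reshape(-1,2)+[x0,y0]
    w=np.array([cast(c,u,v,z)[:2] for u,v in cn],np.float32)*1000;print(l,cv2.minAreaRect(w))
a=cv2.resize(t["color"][190:310,240:400],None,fx=4,fy=4,interpolation=2)
b=cv2.resize(s["color"][360:460,360:490],(640,480),interpolation=2)[:,:320*2]
b2=cv2.resize(t["color"][215:305,425:485],(320,480),interpolation=2)
im=cv2.resize(np.hstack([a,np.zeros((480,0,3),np.uint8)]),(480,360))
cv2.imwrite("pics/crop.png",np.hstack([im,cv2.resize(b2,(240,360))]))
E
```

```text
top vial [10, 12, 9, 13, 105] (np.float64(324.1), np.float64(222.9)) [ 0.584  -0.0015  0.195 ]
side cap [10, 10, 11, 13, 129] (np.float64(355.1), np.float64(211.1)) [ 0.5887 -0.0051  0.19  ]
top caps [0, 2, 10, 66, 158] (np.float64(443.9), np.float64(257.1)) [ 0.5176 -0.2721  0.093 ]
top caps [15, 6, 16, 11, 123] (np.float64(462.4), np.float64(235.8)) [ 0.5653 -0.3166  0.093 ]
top caps [11, 39, 15, 10, 115] (np.float64(457.8), np.float64(267.9)) [ 0.4929 -0.3035  0.093 ]
top caps [9, 55, 15, 9, 114] (np.float64(455.5), np.float64(284.2)) [ 0.4563 -0.297   0.093 ]
side caps [84, 10, 16, 17, 203] (np.float64(461.2), np.float64(383.3)) [ 0.568  -0.3271  0.088 ]
side caps [41, 28, 15, 17, 173] (np.float64(417.9), np.float64(401.1)) [ 0.4933 -0.3138  0.088 ]
side caps [19, 37, 14, 17, 130] (np.float64(395.6), np.float64(410.9)) [ 0.4555 -0.308   0.088 ]
lid 7891 ((525.81005859375, 32.8634033203125), (200.27249145507812, 200.7720947265625), 16.2602481842041) med [0.5218 0.0351 0.1098]
bar 289 ((525.709716796875, 33.50922393798828), (11.995786666870117, 108.96049499511719), 16.16252326965332) med [0.525  0.0342 0.1446]
vialtop 104 ((587.836181640625, -2.568326950073242), (20.955413818359375, 22.064449310302734), 3.7630462646484375) med [ 0.5879 -0.0015  0.1948]
rack 1035 ((512.7720947265625, -315.3909606933594), (51.248451232910156, 165.00296020507812), 79.88109588623047) med [ 0.5135 -0.3086  0.042 ]
caps 236 ((513.19775390625, -314.1984558105469), (23.183574676513672, 134.7677764892578), 78.89459228515625) med [ 0.4947 -0.3133  0.0926]
racktop ((512.6696166992188, -316.3052062988281), (49.24652099609375, 164.1934356689453), 79.71965789794922)
lidtop ((521.821533203125, 31.900726318359375), (207.6361846923828, 199.03659057617188), 16.258333206176758)
```

View pics/crop.png

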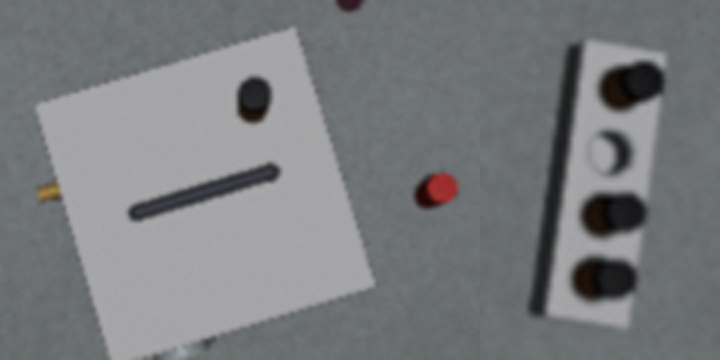

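The crop confirms the amber, black-capped vial on the lid at crop (254,98), and the free hole as the second from the top of the rack at crop (610,152). Positions: vial (0.588, -0.0025), lid and bar (0.526, 0.033) with yaw 16.2°, rack (0.513, -0.315) with yaw -10°. I'll move above the vial with the tool's y axis along the rack's y.

>>> jog_arm:
  motion:
    - {"hand": 85,"xyz": [17.2,-24.7,2],"rot": [0,0,0.0144]}
    - {"hand": 85,"xyz": [17.2,-24.7,2],"rot": [0,0,0.0144]}
    - {"hand": 85,"xyz": [17.2,-24.7,2],"rot": [0,0,0.0144]}
    - {"hand": 85,"xyz": [17.2,-24.7,2],"rot": [0,0,0.0144]}
    - {"hand": 85,"xyz": [17.2,-24.7,2],"rot": [0,0,0.0144]}

```text
time: 0.52
position: [0.3314, 0.3676, 0.2411]
tcp_rot: [[-0.925, 0.379, -0.001], [0.379, 0.925, -0.0], [0.0, -0.001, -1.0]]
force: [0.0, -0.1, -0.2]
gripper_width: 0.996
finger_force: 0.0
```

>>> jog_arm:
  motion:
    - {"hand": 85,"xyz": [17.2,-24.7,2],"rot": [0,0,0.0144]}
    - {"hand": 85,"xyz": [17.2,-24.7,2],"rot": [0,0,0.0144]}
    - {"hand": 85,"xyz": [17.2,-24.7,2],"rot": [0,0,0.0144]}
    - {"hand": 85,"xyz": [17.2,-24.7,2],"rot": [0,0,0.0144]}
    - {"hand": 85,"xyz": [17.2,-24.7,2],"rot": [0,0,0.0144]}

```text
time: 0.93
position: [0.4175, 0.244, 0.2512]
tcp_rot: [[-0.95, 0.312, -0.001], [0.312, 0.95, -0.0], [0.0, -0.0, -1.0]]
force: [0.3, 1.0, 0.5]
gripper_width: 0.992
finger_force: 0.0
```

>>> jog_arm:
  motion:
    - {"hand": 85,"xyz": [17.2,-24.7,2],"rot": [0,0,0.0144]}
    - {"hand": 85,"xyz": [17.2,-24.7,2],"rot": [0,0,0.0144]}
    - {"hand": 85,"xyz": [17.2,-24.7,2],"rot": [0,0,0.0144]}
    - {"hand": 85,"xyz": [17.2,-24.7,2],"rot": [0,0,0.0144]}
    - {"hand": 85,"xyz": [17.2,-24.7,2],"rot": [0,0,0.0144]}

```text
time: 1.35
position: [0.5035, 0.1205, 0.2611]
tcp_rot: [[-0.97, 0.243, -0.001], [0.243, 0.97, 0.0], [0.001, -0.0, -1.0]]
force: [0.6, 1.1, 0.2]
gripper_width: 0.996
finger_force: 0.0
```

>>> jog_arm:
  motion:
    - {"hand": 85,"xyz": [17.2,-24.7,0],"rot": [0,0,0.0144]}
    - {"hand": 85,"xyz": [17.2,-24.7,0],"rot": [0,0,0.0144]}
    - {"hand": 85,"xyz": [17.2,-24.7,0],"rot": [0,0,0.0144]}
    - {"hand": 85,"xyz": [17.2,-24.7,0],"rot": [0,0,0.0144]}
    - {"hand": 85,"xyz": [17.2,-24.7,0],"rot": [0,0,0.0144]}

```text
time: 1.77
position: [0.5895, -0.003, 0.2609]
tcp_rot: [[-0.985, 0.172, -0.001], [0.172, 0.985, 0.0], [0.001, 0.0, -1.0]]
force: [0.1, 0.1, -0.5]
gripper_width: 0.995
finger_force: 0.0
```

>>> jog_arm:
  motion:
    - {"hand": 85,"xyz": [-0.4,0,-15],"rot": [0,0,0]}
    - {"hand": 85,"xyz": [-0.4,0,-25],"rot": [0,0,0]}
    - {"hand": 85,"xyz": [-0.4,0.2,-25],"rot": [0,0,0]}
    - {"hand": 85,"xyz": [-0.3,0.2,-25],"rot": [0,0,0]}
    - {"hand": 60,"xyz": [0,0,-15],"rot": [0,0,0]}

```text
time: 2.18
position: [0.5864, -0.0011, 0.1533]
tcp_rot: [[-0.985, 0.173, -0.004], [0.173, 0.985, 0.001], [0.004, 0.0, -1.0]]
force: [-0.3, -0.3, -0.8]
gripper_width: 0.881
finger_force: 0.0
```

>>> jog_arm:
  motion:
    - {"hand": 36,"xyz": [0,0,0],"rot": [0,0,0]}
    - {"hand": 36,"xyz": [0,0,0],"rot": [0,0,0]}
    - {"hand": 36,"xyz": [0,0,0],"rot": [0,0,0]}
    - {"hand": 36,"xyz": [0,0,0],"rot": [0,0,0]}
    - {"hand": 36,"xyz": [0,0,0],"rot": [0,0,0]}

```text
time: 2.6
position: [0.588, -0.0013, 0.1575]
tcp_rot: [[-0.985, 0.173, 0.002], [0.173, 0.985, -0.0], [-0.002, -0.0, -1.0]]
force: [-0.3, -0.2, -0.6]
gripper_width: 0.423
finger_force: 0.0
```

```bash
python3 - <<'E'
from h import *
c=optics.camera("side");d=optics.camera("top")
a=cv2.resize(c["color"][140:290,270:440],(500,440),interpolation=2);b=cv2.resize(d["color"][180:270,290:350],(293,440),interpolation=2)
cv2.imwrite("pics/g1.png",np.hstack([a,b]))
E
```

```text
(no output)
```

View pics/g1.png

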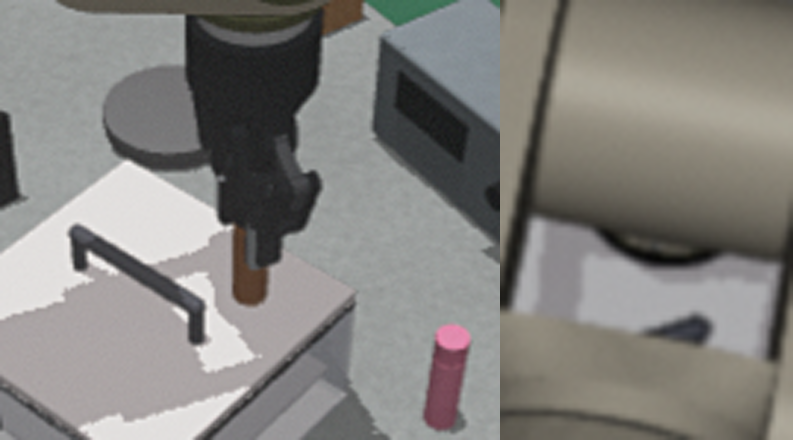

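The vial (crop 250,265) stands upright between the fingers, so I'll close on it.

>>> jog_arm:
  motion:
    - {"hand": 26,"xyz": [0,-1,-1],"rot": [0,0,0]}
    - {"hand": 22,"xyz": [0,0,0],"rot": [0,0,0]}
    - {"hand": 18,"xyz": [0,0,0],"rot": [0,0,0]}
    - {"hand": 15,"xyz": [0,0,0],"rot": [0,0,0]}
    - {"hand": 15,"xyz": [0,0,0],"rot": [0,0,0]}

```text
time: 3.12
position: [0.5877, -0.0024, 0.1557]
tcp_rot: [[-0.985, 0.173, 0.001], [0.173, 0.985, -0.0], [-0.001, -0.0, -1.0]]
force: [-0.7, -1.0, 4.7]
gripper_width: 0.249
finger_force: 58.5
```

>>> jog_arm:
  motion:
    - {"hand": 15,"xyz": [0,0,0],"rot": [0,0,0]}
    - {"hand": 15,"xyz": [0,0,0],"rot": [0,0,0]}
    - {"hand": 15,"xyz": [0,0,5],"rot": [0,0,0]}
    - {"hand": 15,"xyz": [0,0,10],"rot": [0,0,0]}
    - {"hand": 15,"xyz": [0,0,10],"rot": [0,0,0]}

```text
time: 3.53
position: [0.5874, -0.0021, 0.1808]
tcp_rot: [[-0.985, 0.173, -0.001], [0.173, 0.985, 0.0], [0.001, 0.0, -1.0]]
force: [-0.5, -0.7, -0.3]
gripper_width: 0.252
finger_force: 58.6
```

>>> jog_arm:
  motion:
    - {"hand": 15,"xyz": [-1,-6,15],"rot": [0,0,0]}
    - {"hand": 15,"xyz": [-3,-16,5],"rot": [0,0,0]}
    - {"hand": 15,"xyz": [-4,-24,0],"rot": [0,0,0]}
    - {"hand": 15,"xyz": [-4.5,-25,0],"rot": [0,0,0]}
    - {"hand": 15,"xyz": [-4.5,-25,0],"rot": [0,0,0]}

```text
time: 3.95
position: [0.5704, -0.099, 0.2014]
tcp_rot: [[-0.985, 0.172, 0.001], [0.172, 0.985, -0.0], [-0.001, -0.0, -1.0]]
force: [-0.4, 0.6, -0.3]
gripper_width: 0.254
finger_force: 58.6
```

>>> jog_arm:
  motion:
    - {"hand": 15,"xyz": [-4.5,-25,0],"rot": [0,0,0]}
    - {"hand": 15,"xyz": [-4.5,-25,0],"rot": [0,0,0]}
    - {"hand": 15,"xyz": [-4.5,-25,0],"rot": [0,0,0]}
    - {"hand": 15,"xyz": [-4.5,-25,0],"rot": [0,0,0]}
    - {"hand": 15,"xyz": [-4.5,-25,0],"rot": [0,0,0]}

```text
time: 4.37
position: [0.5478, -0.2244, 0.2013]
tcp_rot: [[-0.985, 0.173, 0.001], [0.173, 0.985, -0.0], [-0.001, -0.0, -1.0]]
force: [0.2, 0.0, -0.7]
gripper_width: 0.259
finger_force: 58.6
```

>>> jog_arm:
  motion:
    - {"hand": 15,"xyz": [-4.5,-25,0],"rot": [0,0,0]}
    - {"hand": 15,"xyz": [-4.5,-25,0],"rot": [0,0,0]}
    - {"hand": 15,"xyz": [-4,-24,0],"rot": [0,0,0]}
    - {"hand": 15,"xyz": [-3,-15,0],"rot": [0,0,0]}
    - {"hand": 15,"xyz": [-1.2,-6.2,0],"rot": [0,0,0]}

```text
time: 4.78
position: [0.5304, -0.3203, 0.2007]
tcp_rot: [[-0.985, 0.175, 0.0], [0.175, 0.985, -0.0], [-0.0, -0.0, -1.0]]
force: [0.2, -0.2, -0.2]
gripper_width: 0.259
finger_force: 58.7
```

>>> jog_arm:
  motion:
    - {"hand": 15,"xyz": [0,0,-10],"rot": [0,0,0]}
    - {"hand": 15,"xyz": [0,0,-15],"rot": [0,0,0]}
    - {"hand": 15,"xyz": [0,0,-15],"rot": [0,0,0]}
    - {"hand": 15,"xyz": [0,0,-5],"rot": [0,0,0]}
    - {"hand": 15,"xyz": [0,0,0],"rot": [0,0,0]}

```text
time: 5.2
position: [0.5307, -0.3168, 0.1538]
tcp_rot: [[-0.985, 0.172, -0.002], [0.172, 0.985, 0.002], [0.003, 0.002, -1.0]]
force: [-0.8, -1.2, -0.7]
gripper_width: 0.252
finger_force: 58.7
```

```bash
python3 - <<'E'
from h import *
s=ctrl.sense();print(s["position"].round(4),s["tcp_rot"].round(4).tolist())
c=optics.camera("side");np.savez("side1.npz",**c)
d=optics.camera("top");np.savez("top1.npz",**d)
a=cv2.resize(c["color"][320:450,350:510],(480,390),interpolation=2);b=cv2.resize(d["color"][215:305,425:485],(260,390),interpolation=2)
cv2.imwrite("pics/p1.png",np.hstack([a,b]))
E
```

```text
[ 0.5307 -0.3168  0.1538] [[-0.9851, 0.1717, -0.0023], [0.1717, 0.9851, 0.0024], [0.0027, 0.0019, -1.0]]
```

View pics/p1.png

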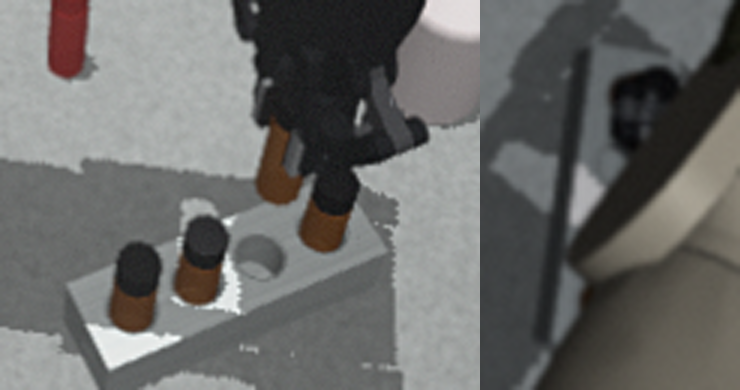

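The held vial's bottom is at side crop (278,190), upright above the rack, and the free hole is at crop (260,257) between its two neighbours. I'll fit circles in the side depth for the held vial and the neighbours, since the hole is the midpoint of the neighbours.

```bash
python3 - <<'E'
from h import *
from scipy.optimize import least_squares
s0=dict(np.load("side0.npz"));s1=dict(np.load("side1.npz"));t0=dict(np.load("top0.npz"))
def circ(C,c,lo,hi,g,lab,r=.0115,R=.016):
    for _ in range(3):
        m=(np.abs(C[...,2]-(lo+hi)/2)<(hi-lo)/2)&(np.hypot(C[...,0]-g[0],C[...,1]-g[1])<R)
        p=C[m];f=least_squares(lambda q:np.hypot(p[:,0]-q[0],p[:,1]-q[1])-r,g,loss="soft_l1",f_scale=.001);g=f.x
    print(lab,len(p),g.round(4),"rms",np.sqrt(np.mean(f.fun**2)).round(4));return g
C0=cloud(s0);C1=cloud(s1)
for z in((.109,.12),(.12,.132),(.109,.132)): circ(C1,s1,*z,[.5307,-.3168],"held")
for C,l in((C0,"0"),(C1,"1")):
    b=circ(C,0,.048,.088,[.4943,-.312],"vb"+l);c=circ(C,0,.048,.088,[.569,-.325],"vc"+l);print("mid",(b+c)/2)
circ(C0,0,.125,.16,[.588,-.0025],"vial on lid at start")
for C,l in((C0,"side0"),(C1,"side1"),(cloud(t0),"top0")):
    m=(np.abs(C[...,2]-.042)<.004)&(np.hypot(C[...,0]-.513,C[...,1]+.315)<.1)
    (x,y),wh,a=cv2.minAreaRect((C[m][:,:2]*1000).astype(np.float32));print(l,m.sum(),x,y,wh,a)
E
```

```text
held 33 [ 0.5336 -0.316 ] rms 0.0006
held 69 [ 0.5335 -0.3164] rms 0.0006
held 102 [ 0.5335 -0.3162] rms 0.0006
vb0 180 [ 0.4948 -0.3117] rms 0.0006
vc0 196 [ 0.5701 -0.3254] rms 0.0006
mid [ 0.53247705 -0.31856292]
vb1 185 [ 0.4949 -0.3117] rms 0.0006
vc1 187 [ 0.57   -0.3254] rms 0.0006
mid [ 0.53243252 -0.31852499]
vial on lid at start 173 [ 0.5911 -0.0029] rms 0.001
side0 2030 513.3941040039062 -315.63385009765625 (52.390647888183594, 167.00233459472656) 79.86970520019531
side1 2002 513.7819213867188 -315.58349609375 (52.19508743286133, 167.7888946533203) 79.88926696777344
top0 912 512.776123046875 -315.3689880371094 (51.20683670043945, 165.0393829345703) 79.94585418701172
```

>>> jog_arm:
  motion:
    - {"hand": 15,"xyz": [-0.5,-1.2,-10],"rot": [0,0,0]}
    - {"hand": 15,"xyz": [-0.6,-1.3,-18],"rot": [0,0,0]}
    - {"hand": 15,"xyz": [0,0,-18],"rot": [0,0,0]}
    - {"hand": 15,"xyz": [0,0,-8],"rot": [0,0,0]}
    - {"hand": 15,"xyz": [0,0,-2],"rot": [0,0,0]}

```text
time: 5.72
position: [0.5293, -0.3205, 0.0979]
tcp_rot: [[-0.985, 0.173, -0.002], [0.173, 0.985, 0.002], [0.002, 0.001, -1.0]]
force: [0.3, -0.5, -0.5]
gripper_width: 0.254
finger_force: 58.6
```

>>> jog_arm:
  motion:
    - {"hand": 15,"xyz": [0,0,0],"rot": [0,0,0]}
    - {"hand": 15,"xyz": [0,0,0],"rot": [0,0,0]}
    - {"hand": 15,"xyz": [0,0,0],"rot": [0,0,0]}
    - {"hand": 15,"xyz": [0,0,0],"rot": [0,0,0]}
    - {"hand": 15,"xyz": [0,0,0],"rot": [0,0,0]}

```text
time: 6.13
position: [0.5299, -0.321, 0.1]
tcp_rot: [[-0.985, 0.173, 0.001], [0.173, 0.985, -0.001], [-0.001, -0.001, -1.0]]
force: [-0.5, 0.4, 0.1]
gripper_width: 0.252
finger_force: 58.6
```

```bash
cat >> h.py <<'E'
from scipy.optimize import least_squares
def circ(C,lo,hi,g,lab,r=.0115,R=.016):
    for _ in range(3):
        m=(np.abs(C[...,2]-(lo+hi)/2)<(hi-lo)/2)&(np.hypot(C[...,0]-g[0],C[...,1]-g[1])<R)
        p=C[m];f=least_squares(lambda q:np.hypot(p[:,0]-q[0],p[:,1]-q[1])-r,g,loss="soft_l1",f_scale=.001);g=f.x
    print(lab,len(p),g.round(4),"rms",np.sqrt(np.mean(f.fun**2)).round(4),"zmin",p[:,2].min().round(4));return g
E
python3 - <<'E'
from h import *
s=ctrl.sense();print(s["position"].round(4),s["tcp_rot"].round(4).tolist())
c=optics.camera("side");C=cloud(c)
circ(C,.054,.085,[.5325,-.3185],"held");circ(C,.046,.085,[.5325,-.3185],"held")
cv2.imwrite("pics/p2.png",cv2.resize(c["color"][340:450,370:500],(650,550),interpolation=2))
E
```

```text
[ 0.5299 -0.321   0.1   ] [[-0.985, 0.1728, 0.0008], [0.1728, 0.985, -0.0008], [-0.0009, -0.0006, -1.0]]
held 128 [ 0.533  -0.3206] rms 0.0006 zmin 0.0578
held 129 [ 0.533  -0.3206] rms 0.0006 zmin 0.0464
```

View pics/p2.png

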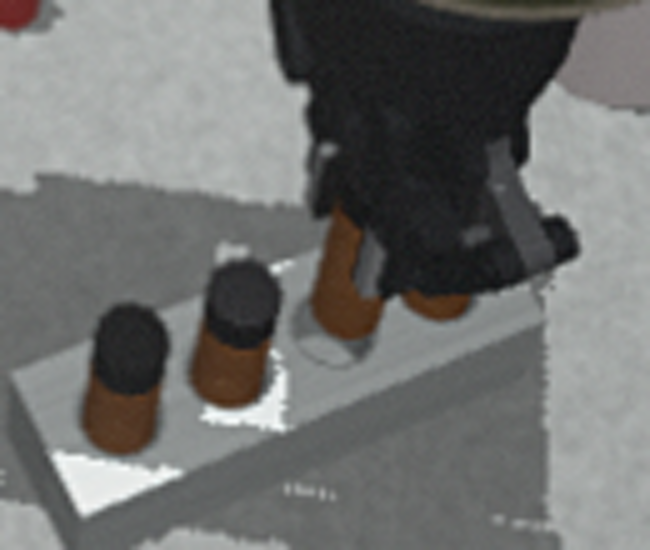

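The vial's bottom (crop 345,335) hangs about 12 mm above the hole (crop 335,345). With the arm settled the shift needed is (-0.6, +1.9) mm. I'll correct, then go down gently.

>>> jog_arm:
  motion:
    - {"hand": 15,"xyz": [-0.6,1.9,0],"rot": [0,0,0]}
    - {"hand": 15,"xyz": [0,0,-3],"rot": [0,0,0]}
    - {"hand": 15,"xyz": [0,0,-3],"rot": [0,0,0]}
    - {"hand": 15,"xyz": [0,0,-2],"rot": [0,0,0]}
    - {"hand": 15,"xyz": [0,0,0],"rot": [0,0,0]}

```text
time: 6.6
position: [0.5289, -0.3188, 0.0906]
tcp_rot: [[-0.985, 0.173, -0.001], [0.173, 0.985, 0.001], [0.001, 0.001, -1.0]]
force: [0.3, -0.5, -0.2]
gripper_width: 0.255
finger_force: 58.6
```

>>> jog_arm:
  motion:
    - {"hand": 15,"xyz": [0,0,-2],"rot": [0,0,0]}
    - {"hand": 15,"xyz": [0,0,-2],"rot": [0,0,0]}
    - {"hand": 15,"xyz": [0,0,-2],"rot": [0,0,0]}
    - {"hand": 15,"xyz": [0,0,0],"rot": [0,0,0]}
    - {"hand": 15,"xyz": [0,0,0],"rot": [0,0,0]}

```text
time: 7.02
position: [0.5291, -0.319, 0.0852]
tcp_rot: [[-0.985, 0.173, -0.0], [0.173, 0.985, 0.0], [0.0, 0.0, -1.0]]
force: [-0.0, 0.0, -0.3]
gripper_width: 0.256
finger_force: 58.6
```

>>> jog_arm:
  motion:
    - {"hand": 15,"xyz": [0,0,-2],"rot": [0,0,0]}
    - {"hand": 15,"xyz": [0,0,-2],"rot": [0,0,0]}
    - {"hand": 15,"xyz": [0,0,-2],"rot": [0,0,0]}
    - {"hand": 15,"xyz": [0,0,-1],"rot": [0,0,0]}
    - {"hand": 15,"xyz": [0,0,0],"rot": [0,0,0]}

```text
time: 7.43
position: [0.529, -0.3189, 0.0779]
tcp_rot: [[-0.985, 0.173, -0.0], [0.173, 0.985, 0.0], [0.001, 0.0, -1.0]]
force: [0.4, 0.4, 0.9]
gripper_width: 0.255
finger_force: 58.6
```

In the hole with almost no force. I'll continue down.

>>> jog_arm:
  motion:
    - {"hand": 15,"xyz": [0,0,-3],"rot": [0,0,0]}
    - {"hand": 15,"xyz": [0,0,-3],"rot": [0,0,0]}
    - {"hand": 15,"xyz": [0,0,-3],"rot": [0,0,0]}
    - {"hand": 15,"xyz": [0,0,-2],"rot": [0,0,0]}
    - {"hand": 15,"xyz": [0,0,0],"rot": [0,0,0]}

```text
time: 7.85
position: [0.5289, -0.3188, 0.0667]
tcp_rot: [[-0.985, 0.173, -0.001], [0.173, 0.985, 0.001], [0.001, 0.001, -1.0]]
force: [-0.8, -0.3, -0.4]
gripper_width: 0.254
finger_force: 58.6
```

>>> jog_arm:
  motion:
    - {"hand": 15,"xyz": [0,0,-3],"rot": [0,0,0]}
    - {"hand": 15,"xyz": [0,0,-3],"rot": [0,0,0]}
    - {"hand": 15,"xyz": [0,0,-2],"rot": [0,0,0]}
    - {"hand": 15,"xyz": [0,0,-2],"rot": [0,0,0]}
    - {"hand": 15,"xyz": [0,0,0],"rot": [0,0,0]}

```text
time: 8.27
position: [0.5289, -0.3189, 0.0568]
tcp_rot: [[-0.985, 0.173, -0.001], [0.173, 0.985, 0.001], [0.001, 0.0, -1.0]]
force: [0.0, 0.2, -0.9]
gripper_width: 0.252
finger_force: 58.6
```

>>> jog_arm:
  motion:
    - {"hand": 15,"xyz": [0,0,-1],"rot": [0,0,0]}
    - {"hand": 15,"xyz": [0,0,-1],"rot": [0,0,0]}
    - {"hand": 15,"xyz": [0,0,-0.5],"rot": [0,0,0]}
    - {"hand": 15,"xyz": [0,0,0],"rot": [0,0,0]}
    - {"hand": 15,"xyz": [0,0,0],"rot": [0,0,0]}

```text
time: 8.68
position: [0.5292, -0.319, 0.0549]
tcp_rot: [[-0.985, 0.173, 0.0], [0.173, 0.985, -0.0], [-0.0, -0.0, -1.0]]
force: [-0.1, -0.4, -0.9]
gripper_width: 0.25
finger_force: 58.6
```

>>> jog_arm:
  motion:
    - {"hand": 15,"xyz": [0,0,-0.5],"rot": [0,0,0]}
    - {"hand": 15,"xyz": [0,0,-0.5],"rot": [0,0,0]}
    - {"hand": 15,"xyz": [0,0,-0.5],"rot": [0,0,0]}
    - {"hand": 15,"xyz": [0,0,0],"rot": [0,0,0]}
    - {"hand": 15,"xyz": [0,0,0],"rot": [0,0,0]}

```text
time: 9.1
position: [0.5292, -0.3191, 0.0537]
tcp_rot: [[-0.985, 0.173, 0.0], [0.173, 0.985, -0.0], [-0.0, -0.0, -1.0]]
force: [-0.1, 0.3, 4.6]
gripper_width: 0.254
finger_force: 59.0
```

Floor contact, 4.6 N at the expected height. I'll open and retreat upward.

>>> jog_arm:
  motion:
    - {"hand": 30,"xyz": [0,0,0],"rot": [0,0,0]}
    - {"hand": 45,"xyz": [0,0,0],"rot": [0,0,0]}
    - {"hand": 60,"xyz": [0,0,0],"rot": [0,0,0]}
    - {"hand": 60,"xyz": [0,0,0],"rot": [0,0,0]}
    - {"hand": 60,"xyz": [0,0,0],"rot": [0,0,0]}

```text
time: 9.52
position: [0.5291, -0.319, 0.0532]
tcp_rot: [[-0.985, 0.173, -0.0], [0.173, 0.985, 0.0], [0.0, 0.0, -1.0]]
force: [-0.2, -0.6, -0.3]
gripper_width: 0.703
finger_force: 0.0
```

>>> jog_arm:
  motion:
    - {"hand": 60,"xyz": [0,0,5],"rot": [0,0,0]}
    - {"hand": 60,"xyz": [0,0,15],"rot": [0,0,0]}
    - {"hand": 60,"xyz": [0,0,25],"rot": [0,0,0]}
    - {"hand": 60,"xyz": [0,0,30],"rot": [0,0,0]}
    - {"hand": 60,"xyz": [0,0,30],"rot": [0,0,0]}

```text
time: 9.93
position: [0.5289, -0.3188, 0.1596]
tcp_rot: [[-0.985, 0.173, -0.001], [0.173, 0.985, 0.001], [0.001, 0.0, -1.0]]
force: [0.1, -0.4, 0.3]
gripper_width: 0.705
finger_force: 0.0
```

>>> jog_arm:
  motion:
    - {"hand": 60,"xyz": [0,10,30],"rot": [0,0,0]}
    - {"hand": 60,"xyz": [0,20,15],"rot": [0,0,0]}
    - {"hand": 60,"xyz": [0,25,0],"rot": [0,0,0]}
    - {"hand": 60,"xyz": [0,25,0],"rot": [0,0,0]}
    - {"hand": 60,"xyz": [0,20,0],"rot": [0,0,0]}

```text
time: 10.35
position: [0.529, -0.2175, 0.2041]
tcp_rot: [[-0.985, 0.173, 0.001], [0.173, 0.985, -0.0], [-0.001, -0.0, -1.0]]
force: [1.1, -1.3, -0.5]
gripper_width: 0.701
finger_force: 0.0
```

```bash
python3 - <<'E'
from h import *
s=ctrl.sense();print(s["position"].round(4))
c=optics.camera("side");C=cloud(c)
for n,g in(("a",[.457,-.305]),("b",[.4948,-.3117]),("new",[.5325,-.3185]),("c",[.5701,-.3254])):
    circ(C,.048,.088,g,n);m=(np.hypot(C[...,0]-g[0],C[...,1]-g[1])<.009)&(C[...,2]>.085);print("top z",np.median(C[m][:,2]).round(4))
m=(np.abs(C[...,2]-.11)<.003)&(np.hypot(C[...,0]-.526,C[...,1]-.033)<.16)
print("lid",cv2.minAreaRect((C[m][:,:2]*1000).astype(np.float32)))
m=(np.abs(C[...,2]-.142)<.006)&(np.hypot(C[...,0]-.526,C[...,1]-.033)<.07)
print("bar",cv2.minAreaRect((C[m][:,:2]*1000).astype(np.float32)))
cv2.imwrite("pics/p3.png",c["color"])
E
```

```text
[ 0.529  -0.2175  0.2041]
a 183 [ 0.4573 -0.3048] rms 0.0006 zmin 0.0481
top z 0.0947
b 182 [ 0.4948 -0.3116] rms 0.0006 zmin 0.0484
top z 0.0947
new 188 [ 0.5322 -0.3188] rms 0.0006 zmin 0.0481
top z 0.0946
c 196 [ 0.57   -0.3254] rms 0.0007 zmin 0.0481
top z 0.0946
lid ((527.8787231445312, 32.45613098144531), (202.81031799316406, 203.5431671142578), 16.396343231201172)
bar ((527.1687622070312, 31.398311614990234), (13.25660228729248, 109.8839111328125), 16.042142868041992)
```

View pics/p3.png

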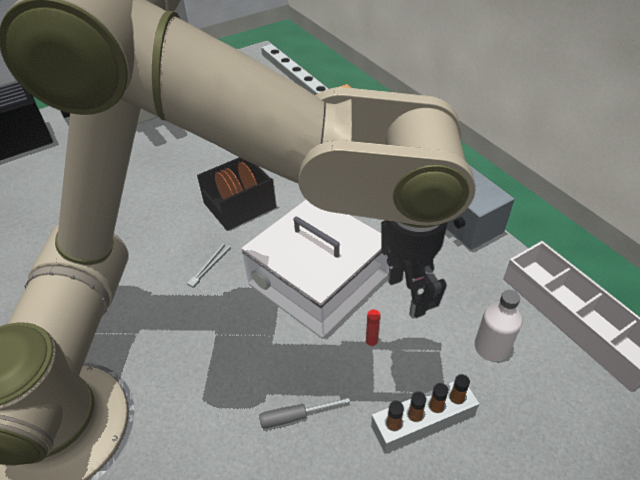

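The vial stands fully seated in the rack at (439,397), same height as its neighbours, and the lid is still shut, with its bar at (316,234). Next I'll go above the handle and turn to close across the bar.

>>> jog_arm:
  motion:
    - {"hand": 60,"xyz": [-0.2,16.6,4],"rot": [0,0,-0.0742]}
    - {"hand": 60,"xyz": [-0.2,16.6,4],"rot": [0,0,-0.0742]}
    - {"hand": 60,"xyz": [-0.2,16.6,4],"rot": [0,0,-0.0742]}
    - {"hand": 60,"xyz": [-0.2,16.6,4],"rot": [0,0,-0.0742]}
    - {"hand": 60,"xyz": [-0.2,16.6,4],"rot": [0,0,-0.0742]}

```text
time: 10.82
position: [0.528, -0.1353, 0.2239]
tcp_rot: [[-0.853, 0.521, 0.0], [0.521, 0.853, -0.0], [-0.0, 0.0, -1.0]]
force: [-0.3, -0.2, 0.2]
gripper_width: 0.705
finger_force: 0.0
```

>>> jog_arm:
  motion:
    - {"hand": 60,"xyz": [-0.2,16.6,0],"rot": [0,0,-0.0742]}
    - {"hand": 60,"xyz": [-0.2,16.6,0],"rot": [0,0,-0.0742]}
    - {"hand": 60,"xyz": [-0.2,16.6,0],"rot": [0,0,-0.0742]}
    - {"hand": 60,"xyz": [-0.2,16.6,0],"rot": [0,0,-0.0742]}
    - {"hand": 60,"xyz": [-0.2,16.6,0],"rot": [0,0,-0.0742]}

```text
time: 11.23
position: [0.5271, -0.0524, 0.2237]
tcp_rot: [[-0.606, 0.795, 0.0], [0.795, 0.606, -0.0], [-0.0, 0.0, -1.0]]
force: [-1.0, 0.3, -0.8]
gripper_width: 0.703
finger_force: 0.0
```

>>> jog_arm:
  motion:
    - {"hand": 60,"xyz": [-0.2,16.6,0],"rot": [0,0,-0.0742]}
    - {"hand": 60,"xyz": [-0.2,16.6,0],"rot": [0,0,-0.0742]}
    - {"hand": 60,"xyz": [-0.2,16.6,0],"rot": [0,0,-0.0742]}
    - {"hand": 60,"xyz": [-0.2,16.6,0],"rot": [0,0,-0.0742]}
    - {"hand": 60,"xyz": [-0.2,16.6,0],"rot": [0,0,-0.0742]}

```text
time: 11.65
position: [0.5261, 0.0307, 0.2237]
tcp_rot: [[-0.277, 0.961, 0.0], [0.961, 0.277, -0.0], [-0.0, 0.0, -1.0]]
force: [0.5, 0.7, -0.2]
gripper_width: 0.701
finger_force: 0.0
```

>>> jog_arm:
  motion:
    - {"hand": 60,"xyz": [0,0,0],"rot": [0,0,0]}
    - {"hand": 60,"xyz": [0,0,-20],"rot": [0,0,0]}
    - {"hand": 60,"xyz": [0,0,-20],"rot": [0,0,0]}
    - {"hand": 60,"xyz": [0,0,-10],"rot": [0,0,0]}
    - {"hand": 60,"xyz": [0,0,0],"rot": [0,0,0]}

```text
time: 12.07
position: [0.5252, 0.0294, 0.1715]
tcp_rot: [[-0.281, 0.96, -0.004], [0.96, 0.281, 0.0], [0.002, -0.004, -1.0]]
force: [-0.6, -0.3, 0.4]
gripper_width: 0.702
finger_force: 0.0
```

>>> jog_arm:
  motion:
    - {"hand": 50,"xyz": [0.2,1.5,-15],"rot": [0,0,0]}
    - {"hand": 50,"xyz": [0,0.5,-20],"rot": [0,0,0]}
    - {"hand": 50,"xyz": [0,0,-12],"rot": [0,0,0]}
    - {"hand": 50,"xyz": [0,0,-4],"rot": [0,0,0]}
    - {"hand": 40,"xyz": [0,0,0],"rot": [0,0,0]}

```text
time: 12.48
position: [0.5264, 0.0316, 0.1224]
tcp_rot: [[-0.281, 0.96, -0.001], [0.96, 0.281, -0.0], [0.0, -0.001, -1.0]]
force: [0.3, -0.6, 0.1]
gripper_width: 0.471
finger_force: 0.0
```

>>> jog_arm:
  motion:
    - {"hand": 30,"xyz": [0,0,0],"rot": [0,0,0]}
    - {"hand": 22,"xyz": [0,0,0],"rot": [0,0,0]}
    - {"hand": 20,"xyz": [0,0,0],"rot": [0,0,0]}
    - {"hand": 20,"xyz": [0,0,0],"rot": [0,0,0]}
    - {"hand": 20,"xyz": [0,0,0],"rot": [0,0,0]}

```text
time: 12.9
position: [0.5265, 0.0319, 0.1227]
tcp_rot: [[-0.28, 0.96, 0.001], [0.96, 0.28, -0.0], [-0.0, 0.001, -1.0]]
force: [-0.2, 0.2, -0.4]
gripper_width: 0.237
finger_force: 0.0
```

>>> jog_arm:
  motion:
    - {"hand": 17,"xyz": [0,0,-1],"rot": [0,0,0]}
    - {"hand": 15,"xyz": [0,0,0],"rot": [0,0,0]}
    - {"hand": 13,"xyz": [0,0,0],"rot": [0,0,0]}
    - {"hand": 11,"xyz": [0,0,0],"rot": [0,0,0]}
    - {"hand": 9,"xyz": [0,0,0],"rot": [0,0,0]}

```text
time: 13.32
position: [0.5264, 0.032, 0.1214]
tcp_rot: [[-0.28, 0.96, 0.0], [0.96, 0.28, 0.0], [-0.0, 0.0, -1.0]]
force: [0.1, 0.2, 0.7]
gripper_width: 0.121
finger_force: 53.2
```

>>> jog_arm:
  motion:
    - {"hand": 5,"xyz": [0,0,0],"rot": [0,0,0]}
    - {"hand": 3,"xyz": [0,0,0],"rot": [0,0,0]}
    - {"hand": 3,"xyz": [0,0,0],"rot": [0,0,0]}
    - {"hand": 3,"xyz": [0,0,0],"rot": [0,0,0]}
    - {"hand": 3,"xyz": [0,0,0],"rot": [0,0,0]}

```text
time: 13.73
position: [0.5264, 0.032, 0.1214]
tcp_rot: [[-0.28, 0.96, 0.0], [0.96, 0.28, 0.0], [-0.0, 0.0, -1.0]]
force: [-0.1, 0.3, 2.6]
gripper_width: 0.117
finger_force: 58.5
```

Firm, centred grip. I'll pull straight up slowly.

>>> jog_arm:
  motion:
    - {"hand": 3,"xyz": [0,0,0.5],"rot": [0,0,0]}
    - {"hand": 3,"xyz": [0,0,0.5],"rot": [0,0,0]}
    - {"hand": 3,"xyz": [0,0,0.5],"rot": [0,0,0]}
    - {"hand": 3,"xyz": [0,0,0.5],"rot": [0,0,0]}
    - {"hand": 3,"xyz": [0,0,0.5],"rot": [0,0,0]}

```text
time: 14.15
position: [0.5256, 0.0321, 0.1226]
tcp_rot: [[-0.28, 0.96, -0.003], [0.96, 0.28, 0.001], [0.001, -0.002, -1.0]]
force: [1.4, 0.4, -16.2]
gripper_width: 0.116
finger_force: 58.2
```

>>> jog_arm:
  motion:
    - {"hand": 3,"xyz": [0,0,0.5],"rot": [0,0,0]}
    - {"hand": 3,"xyz": [0,0,0.5],"rot": [0,0,0]}
    - {"hand": 3,"xyz": [0,0,0.5],"rot": [0,0,0]}
    - {"hand": 3,"xyz": [0,0,0.5],"rot": [0,0,0]}
    - {"hand": 3,"xyz": [0,0,0.5],"rot": [0,0,0]}

```text
time: 14.57
position: [0.5263, 0.032, 0.1267]
tcp_rot: [[-0.28, 0.96, 0.0], [0.96, 0.28, -0.0], [-0.0, 0.0, -1.0]]
force: [-1.5, 1.0, -7.5]
gripper_width: 0.118
finger_force: 59.2
```

>>> jog_arm:
  motion:
    - {"hand": 3,"xyz": [0,0,0.5],"rot": [0,0,0]}
    - {"hand": 3,"xyz": [0,0,0.5],"rot": [0,0,0]}
    - {"hand": 3,"xyz": [0,0,0.5],"rot": [0,0,0]}
    - {"hand": 3,"xyz": [0,0,0.5],"rot": [0,0,0]}
    - {"hand": 3,"xyz": [0,0,0.5],"rot": [0,0,0]}

```text
time: 14.98
position: [0.5271, 0.0317, 0.1299]
tcp_rot: [[-0.28, 0.96, 0.003], [0.96, 0.28, -0.0], [-0.001, 0.002, -1.0]]
force: [0.1, -0.4, 2.6]
gripper_width: 0.113
finger_force: 60.1
```

>>> jog_arm:
  motion:
    - {"hand": 3,"xyz": [0,0,0],"rot": [0,0,0]}
    - {"hand": 3,"xyz": [0,0,0],"rot": [0,0,0]}
    - {"hand": 3,"xyz": [0,0,0],"rot": [0,0,0]}
    - {"hand": 3,"xyz": [0,0,0],"rot": [0,0,0]}
    - {"hand": 3,"xyz": [0,0,0],"rot": [0,0,0]}

```text
time: 15.4
position: [0.5273, 0.0313, 0.1295]
tcp_rot: [[-0.28, 0.96, 0.003], [0.96, 0.28, -0.001], [-0.002, 0.002, -1.0]]
force: [1.6, -5.4, 4.3]
gripper_width: 0.117
finger_force: 60.4
```

```bash
cat > lid.py <<'E'
from h import *
s=ctrl.sense();print(s["position"].round(4),s["tcp_rot"].round(4).tolist(),s["force"].round(2),s["wrist_torque"].round(2))
for n in("side","top"):
    c=optics.camera(n);C=cloud(c)
    d=C[...,:2]-[.526,.032];a=np.deg2rad(16.2);lx=d@[np.cos(a),np.sin(a)];ly=d@[-np.sin(a),np.cos(a)]
    m=(abs(lx)<.095)&(abs(ly)<.095)&(C[...,2]>.09)&(C[...,2]<.16)&(c["color"].min(-1)>70)
    A=np.c_[lx[m],ly[m],np.ones(m.sum())];z=C[...,2][m]
    f=least_squares(lambda q:A@q-z,[0,0,.11],loss="soft_l1",f_scale=.002).x
    print(n,m.sum(),"slope x,y",f[:2].round(4),"top z",f[2].round(4))
cv2.imwrite("pics/lid%d.png"%int(s["time"]*10),optics.camera("side")["color"][130:370,200:440].repeat(2,0).repeat(2,1))
E
python3 lid.py; ls pics
```

```text
[0.5273 0.0313 0.1295] [[-0.2799, 0.96, 0.0027], [0.96, 0.2799, -0.0011], [-0.0018, 0.0023, -1.0]] [ 1.57 -5.43  4.25] [-0.33 -0.22 -0.03]
side 6441 slope x,y [0.0009 0.0512] top z 0.1193
top 1911 slope x,y [-0.0001  0.0528] top z 0.1181
crop.png
g1.png
lid154.png
p1.png
p2.png
p3.png
side0.png
top0.png
```

View pics/lid154.png

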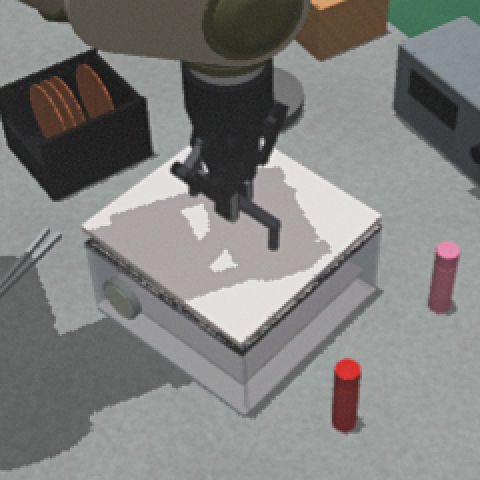

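The lid (crop 230,240) has tilted about its x: the -y gasket lip held on, so the +y side is about 10 mm higher and the bar turned in the pads. I'll level it by turning the tool back about the lid's x, with a slight lift.

>>> jog_arm:
  motion:
    - {"hand": 3,"xyz": [0.06,-0.2,0.5],"rot": [-0.0102,-0.003,0]}
    - {"hand": 3,"xyz": [0.06,-0.2,0.5],"rot": [-0.0102,-0.003,0]}
    - {"hand": 3,"xyz": [0.06,-0.2,0.5],"rot": [-0.0102,-0.003,0]}
    - {"hand": 3,"xyz": [0.06,-0.2,0.5],"rot": [-0.0102,-0.003,0]}
    - {"hand": 3,"xyz": [0.06,-0.2,0.5],"rot": [-0.0102,-0.003,0]}

```text
time: 15.97
position: [0.5266, 0.0311, 0.1313]
tcp_rot: [[-0.28, 0.96, 0.015], [0.958, 0.28, -0.052], [-0.054, 0.0, -0.999]]
force: [1.2, -1.6, 3.3]
gripper_width: 0.116
finger_force: 60.4
```

```bash
python3 lid.py
```

```text
[0.5266 0.0311 0.1313] [[-0.2799, 0.9599, 0.0152], [0.9585, 0.2804, -0.0517], [-0.0539, 0.0, -0.9985]] [ 1.2  -1.65  3.32] [ 0.21 -0.15 -0.04]
side 6449 slope x,y [0.0014 0.0327] top z 0.1211
top 2452 slope x,y [-0.0009  0.0313] top z 0.1199
```

>>> jog_arm:
  motion:
    - {"hand": 3,"xyz": [0,0,0.6],"rot": [0,0,0]}
    - {"hand": 3,"xyz": [0,0,0.6],"rot": [0,0,0]}
    - {"hand": 3,"xyz": [0,0,0.6],"rot": [0,0,0]}
    - {"hand": 3,"xyz": [0,0,0.6],"rot": [0,0,0]}
    - {"hand": 3,"xyz": [0,0,0.6],"rot": [0,0,0]}

```text
time: 16.53
position: [0.526, 0.0311, 0.1336]
tcp_rot: [[-0.28, 0.96, 0.013], [0.959, 0.28, -0.051], [-0.052, -0.002, -0.999]]
force: [-1.2, 0.7, -4.4]
gripper_width: 0.116
finger_force: 59.7
```

>>> jog_arm:
  motion:
    - {"hand": 3,"xyz": [0,0,0.6],"rot": [0,0,0]}
    - {"hand": 3,"xyz": [0,0,0.6],"rot": [0,0,0]}
    - {"hand": 3,"xyz": [0,0,0.6],"rot": [0,0,0]}
    - {"hand": 3,"xyz": [0,0,0.6],"rot": [0,0,0]}
    - {"hand": 3,"xyz": [0,0,0.6],"rot": [0,0,0]}

```text
time: 16.95
position: [0.5266, 0.031, 0.1373]
tcp_rot: [[-0.28, 0.96, 0.015], [0.959, 0.28, -0.051], [-0.053, -0.0, -0.999]]
force: [-0.1, 0.3, -4.2]
gripper_width: 0.115
finger_force: 59.7
```

```bash
python3 lid.py
```

```text
[0.5266 0.031  0.1373] [[-0.2798, 0.9599, 0.0148], [0.9586, 0.2802, -0.0509], [-0.053, -0.0001, -0.9986]] [-0.09  0.26 -4.16] [ 0.05  0.06 -0.05]
side 6361 slope x,y [ 0.0024 -0.0215] top z 0.1269
top 2503 slope x,y [ 0.0008 -0.0229] top z 0.1258
```

Free of the gasket (-4 N is the lid's weight), with a residual tilt of -0.022 rad. I'll rise to a 30 mm gap and level out the remaining tilt.

>>> jog_arm:
  motion:
    - {"hand": 3,"xyz": [0,0,1],"rot": [0,0,0]}
    - {"hand": 3,"xyz": [0,0,1],"rot": [0.0053,0.0015,0]}
    - {"hand": 3,"xyz": [0,0.1,1.5],"rot": [0.0053,0.0015,0]}
    - {"hand": 3,"xyz": [0,0.2,1.5],"rot": [0.0053,0.0015,0]}
    - {"hand": 3,"xyz": [0,0.1,1.5],"rot": [0.0053,0.0015,0]}

```text
time: 17.52
position: [0.5267, 0.0313, 0.144]
tcp_rot: [[-0.28, 0.96, 0.009], [0.96, 0.28, -0.029], [-0.031, 0.0, -1.0]]
force: [-0.9, -0.2, -2.8]
gripper_width: 0.117
finger_force: 59.6
```

>>> jog_arm:
  motion:
    - {"hand": 3,"xyz": [0,0,1.5],"rot": [0,0,0]}
    - {"hand": 3,"xyz": [0,0,1.5],"rot": [0,0,0]}
    - {"hand": 3,"xyz": [0,0,1.5],"rot": [0,0,0]}
    - {"hand": 3,"xyz": [0,0,1.5],"rot": [0,0,0]}
    - {"hand": 3,"xyz": [0,0,1],"rot": [0,0,0]}

```text
time: 17.93
position: [0.5267, 0.0314, 0.1511]
tcp_rot: [[-0.28, 0.96, 0.009], [0.959, 0.28, -0.03], [-0.031, 0.0, -1.0]]
force: [-0.0, 0.7, -4.0]
gripper_width: 0.115
finger_force: 59.6
```

>>> jog_arm:
  motion:
    - {"hand": 3,"xyz": [0,0,0],"rot": [0,0,0]}
    - {"hand": 3,"xyz": [0,0,0],"rot": [0,0,0]}
    - {"hand": 3,"xyz": [0,0,0],"rot": [0,0,0]}
    - {"hand": 3,"xyz": [0,0,0],"rot": [0,0,0]}
    - {"hand": 3,"xyz": [0,0,0],"rot": [0,0,0]}

```text
time: 18.35
position: [0.5266, 0.0314, 0.1508]
tcp_rot: [[-0.28, 0.96, 0.009], [0.959, 0.28, -0.03], [-0.031, 0.0, -1.0]]
force: [-0.5, -0.3, -3.9]
gripper_width: 0.111
finger_force: 59.6
```

```bash
python3 lid.py
```

```text
[0.5266 0.0314 0.1508] [[-0.28, 0.9599, 0.0088], [0.9595, 0.2802, -0.0298], [-0.031, 0.0001, -0.9995]] [-0.46 -0.33 -3.94] [0.07 0.04 0.05]
side 6456 slope x,y [0.0025 0.0006] top z 0.1404
top 2422 slope x,y [-0.0009 -0.0024] top z 0.1391
```

Level to about 0.002 rad with a gap of about 30 mm. One last look at the whole scene before handing in.

```bash
python3 - <<'E'
from h import *
c=optics.camera("side");cv2.imwrite("pics/fin.png",c["color"]);C=cloud(c)
circ(C,.048,.088,[.5325,-.3185],"vial")
E
```

```text
vial 191 [ 0.5323 -0.3189] rms 0.0006 zmin 0.0481
```

View pics/fin.png

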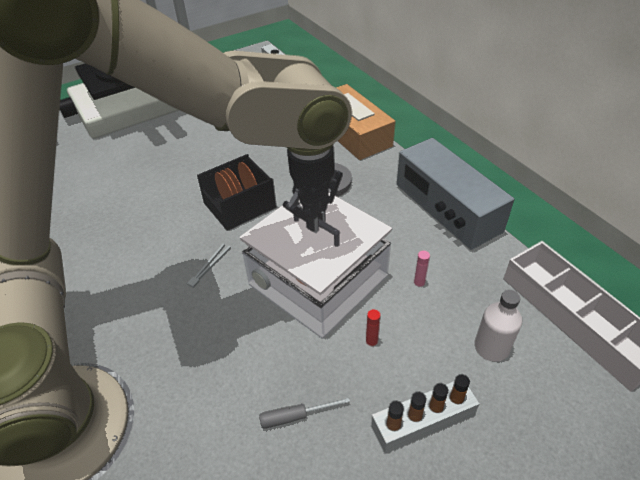

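The lid is held level above the box (316,245), the vial is seated in the rack (439,397), and everything else is in its place.

```bash
python3 -c "
from plant import ctrl
print(ctrl.hand_in())"
```

```text
the job is handed in; nothing more can be done
None
```

The vial is upright and fully down in the free rack hole, and the arm is holding the lid level about 3 cm above the box; the lid tipped about 3° on the gasket while coming free and was levelled afterwards, and the job is handed in.

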